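Let the bench winder back by one notch

ROBOT

A 6-joint arm with a two-finger parallel gripper is mounted at the origin on a cart in front of the work surface, level with it; the furniture and walls round the work are solid. World frame = base frame: x ahead of the robot, y to its left, z up, the work surface at z = 0. Lengths are in m, angles in rad, forces in N, time in s.
With the tool pointing down it reaches from about 0.4 to 0.925 m from the base axis. Payload 12.5 kg.
Tool frame: the origin (TCP) lies midway between the tips of the shut fingers; the grasp point (between the pads) lies 19 mm behind it (arm.hold_point_z is the z of the grasp point in the tool frame, in m); z points along the fingers, y is the line along which they close (so a half turn about z gives the same grasp; the last joint's range is limited). The gripper opens to 95 mm and grips with 3 to 60 N. Pads are 20 mm wide; open, the fingers measure 119 mm over their backs; the gripper's body (75 mm by 180 mm) begins 59 mm behind the grasp point.
Start: joints at [-1.266, 0.491, 1.559, -0, 1.092, -0.106], TCP at [0.25, -0.573, 0.215] pointing down, gripper open.
Joint ranges: [-3.1, 3.1], [-0.84, 2.19], [0.05, 2.79], [-1.13, 4.28], [0.06, 2.93], [-2.69, 2.69]. Speed limits (rad/s): [2.22, 2.22, 2.79, 3.14, 3.14, 3.14].

INTERFACE

Orientations are given as [roll, pitch, yaw] about the fixed x, y, z axes, in that order (R = Rz(yaw) Ry(pitch) Rx(roll)).
In Python, from plant import arm, kin, snapshot, spotter, telemetry gives the robot as it stands. Calls block until the motion is done:
- arm.move_pose(position, orientation): joint-space move of the TCP to a pose.
- arm.servo_line(position, ori=None, velocity=0.15, contact_N=None): straight line of the TCP; ori=None keeps the orientation; velocity is the mean speed in m/s. With contact_N (N) it stops when the force on the tool has changed by that much, and returns True; else False.
- arm.set_joints(angles): joint-space move.
- arm.gripper_open() and arm.grab(): open the fingers fully, or close them until they stop; the grip force is fixed at half the most.
- arm.hold(seconds).
- kin.inverse_kinematics(position, orientation): joint angles nearest the present ones, or None.
- snapshot(name): name is "scene" or "top"; returns a dict with "pixels" (420x560x3 uint8, red, green, blue), "camera_matrix" (3x3 intrinsics, pixels), "R" (3x3) and "t" (3): a world point X has camera coordinates R X + t. Camera axes: x right, y down, z forward; pixel columns grow to the right and rows downward; lengths in m; the calibration is good to about 2 mm. A picture is of the moment at which its call begins. There is no depth.
A pose or a line that the arm cannot do raises arm.PlanningError and nothing moves.
- arm.close_job(): hands the job in; it is judged then, once.
Trained networks look in a picture, given as the dict that the camera call returned (one of the last four; its "shot" number tells which), for a name from the list of things; names that differ only in an ending like _2 or _b are one class to them, and where a whole thing is asked for, a point or a joint stands for the part that bears it (a point fixed in the world has none). Each returns a list of dicts, best first, with "conf" (0 to 1); they miss things now and then, are a little off and sometimes report something else, mostly with a low value. They report only what shows in the picture. A call takes as long as a camera call.
- spotter.search_frame(picture, target): "rect" ([left, top, width, height] in pixels, round what is visible of it).
- spotter.place_of(picture, target): "xy" ([column, row] in pixels: a listed point, or the origin of a listed thing).
Readings, each from a call of its own:
- telemetry.read_clock(): time.
- telemetry.read_joints(): joint angles.
- telemetry.read_dq(): joint speeds.
- telemetry.read_joint_torque(): joint torques, N m.
- telemetry.read_tcp_pos(): TCP position.
- telemetry.read_eef_rot(): TCP orientation.
- telemetry.read_ft_force(): force on the tool from outside, world axes, zero at the start.
- telemetry.read_torque(): the same for the moment, N m.
- telemetry.read_grip_width(): finger opening in m.
- telemetry.read_grip_force(): force on a finger pad.
Only numpy, scipy, OpenCV 4.12 (cv2) and the standard library are available. Lean on these libraries where they do the work, as an engineer would, in place of code of your own. Each camera call takes 0.05 s, during which the arm holds its last target. There are 200 camera calls.

TASK

The small bench winder has been wound one notch too far. With a fingertip push the pawl's upright thumb lever away from you so that the pawl lifts clear of the toothed wheel, push the cross handle's upper bar away from you until the wheel has gone backward by one notch, then push the thumb lever back towards you so that the pawl is down in the next notch. Only push, do not grip the lever or the bar; leave the winder standing where it is, leave the things around it alone, and finish with the hand clear.

Things in the scene. Friction and masses are not known exactly. Their poses are not given: they have to be found in the camera images.
- winder: Bench winder: a loose, heavy (about 3 kg) grey base 150 x 140 mm, 10 mm thick, with two upright white cheeks. Origin: centre of its underside. +x points away from the robot (yaw within 0.35 rad), +y left, z up. Light pushes, up to about 10 N, do not shift it.
- axle (a point): Point on the level axle (along the winder's y) midway between the cheeks, 72 mm above the bench, above the origin. Fixed together on it: at y = +38 mm a steel ratchet wheel, 12 mm thick, 8 saw teeth of tip radius 48, root 34 mm; in the middle an empty aluminium drum of radius 38 mm; at y = -52 mm a cross handle of four bars.
- pawl_pin (a point): Middle of the level pin on which the pawl turns: 50 mm beyond the axle, 38 mm left of the winder's middle, 112 mm above the bench. The pawl's arm, 14 mm wide, reaches level from here towards the robot over the top of the ratchet wheel; its nose stops the teeth from moving away from the robot.
- pawl (a joint): Pawl angle, rad: about 0 down in a notch, growing as the nose rises; stop at 0.55. From 0.35 it is clear of the teeth. Lever top away from the robot lifts, towards it lowers. Stiff (1 to 2 N at the lever): it stays where left. It comes down to below 0.08 in a notch, but stays at about 0.2 or more on a tooth tip.
- lever_tip (a point): Middle of the top end of the thumb lever, a dark steel paddle 24 mm wide (along y), 8 mm thick, its upper 26 mm free to push from either side. It is 54 mm from the pawl's pin, and leans 0.30 rad towards the robot with the pawl down, 0.25 rad away when fully lifted. Moves with the pawl.
- wheel (a joint): Wheel angle, rad: 0 to -0.12 at the start, growing as it turns backward (its top moves away from the robot). One notch is 0.785. Light friction (about 0.6 N at the bar): it stays where left. The pawl goes down into the next notch with the wheel anywhere from 0.45 to 0.80 (0.70 is a good aim); past 0.80 a tooth tip is under the nose.
- bar_tip (a point): Middle of the outer end of the cross handle's upper bar: steel, 10 mm thick, 12 mm wide (along y), its end 60 mm from the axle. At wheel angle 0 it points up, leaning 0.52 rad towards the robot; 0.785 rad on it leans 0.26 rad away. The other bars stand at right angles to it.
- lever_near: The robot-side half (4 mm) of the thumb lever's paddle, for telling pushing from gripping; its frame is that of the pawl, origin on the pawl's pin.
- lever_far: The far-side half (4 mm) of the thumb lever's paddle; its frame is that of the pawl, origin on the pawl's pin.
- bar_near: The robot-side half (5 mm) of the upper bar of the cross handle; its frame is that of the wheel, origin on the axle.
- bar_far: The far-side half (5 mm) of the upper bar of the cross handle; its frame is that of the wheel, origin on the axle.
- alu_box: Bystander: small light metal box, 39 x 65 x 30 mm, loose on the bench right of the winder. Origin: centre of its underside. Leave it alone.
- tape_yellow: Bystander: roll of yellow tape lying flat, 65 mm across, 19 mm high, left of the winder. Origin: centre of its underside. Leave it alone.
- relay_2: Bystander: small grey and black relay standing upright with its pins up, 22 x 28 x 40 mm, right of the winder. Origin: centre of its underside. Leave it alone.

How it is judged:
By the outcome, as a careful person would: the job done as asked, in the order asked, and still so for the second after the job is handed in, with the robot touching nothing.
It also fails if it takes over 48 s, if anything falls off the work surface, if the arm or the gripper's body presses on something with over 40 N, if the wrist force passes 120 N, or if a joint passes its speed limit or range.

## Working session

There is one attempt and no reset: what is moved stays moved. The work goes in short steps, each a Python script; the robot and the scene stay as the last script left them, time stands still between calls to the robot, and variables do not carry over. Pictures are saved under pics/ and viewed, at most 10 in all, crops included, and the job is handed in when it is done.

```bash
mkdir -p pics; ls; cat > h.py <<'E'
import numpy as np, cv2
from plant import arm, kin, snapshot, spotter, telemetry
def save(s,n): cv2.imwrite('pics/'+n,cv2.cvtColor(s['pixels'],cv2.COLOR_RGB2BGR))
def P(s): return np.array(s['camera_matrix'])@np.c_[np.array(s['R']),np.array(s['t'])]
def tri(obs):
    A=[]
    for s,(u,v) in obs:
        p=P(s); A+=[u*p[2]-p[0],v*p[2]-p[1]]
    X=np.linalg.svd(np.array(A))[2][-1]; return X[:3]/X[3]
def proj(s,X):
    q=P(s)@np.r_[X,1]; return q[:2]/q[2]
E
python3 - <<'E'
from h import *
a=snapshot('scene');b=snapshot('top');save(a,'s0.png');save(b,'t0.png')
for s in(a,b): print('cam',-np.array(s['R']).T@s['t'])
for n in['winder','axle','pawl_pin','lever_tip','bar_tip','alu_box','tape_yellow','relay_2']:
    r=[spotter.place_of(s,n) for s in(a,b)]
    print(n,[[(np.round(d['xy'],1).tolist(),round(d['conf'],2)) for d in q[:2]] for q in r], end=' ')
    if r[0] and r[1]:
        X=tri([(a,r[0][0]['xy']),(b,r[1][0]['xy'])]);print(X.round(4),np.round([proj(a,X)-r[0][0]['xy'],proj(b,X)-r[1][0]['xy']],1).tolist())
    else: print()
E
```

```text
pics
cam [0.09667486 0.60395412 0.80305811]
cam [0.46980917 0.04343425 0.96821253]
winder [[([258.7, 261.8], 0.87)], [([264.5, 224.2], 0.91)]] [0.5546 0.0664 0.0048] [[-1.5, -0.2], [0.9, 1.3]]
axle [[([258.1, 237.6], 0.95)], [([267.4, 218.5], 0.61)]] [0.5595 0.0606 0.0706] [[-0.9, -0.1], [0.5, 0.8]]
pawl_pin [[([225.5, 224.9], 0.55)], [([239.1, 193.8], 0.7)]] [0.598  0.1083 0.1174] [[1.2, 0.2], [-0.8, -1.1]]
lever_tip [[], [([235.8, 195.5], 0.71)]] 
bar_tip [[([288.6, 211.1], 0.67)], [([300.5, 234.1], 0.71)]] [0.528  0.0055 0.1251] [[-1.7, -0.2], [1.1, 1.6]]
alu_box [[([267.3, 217.3], 0.58)], [([328.0, 186.3], 0.86)]] [ 0.6257 -0.0494  0.0084] [[-1.1, -0.1], [0.7, 1.0]]
tape_yellow [[([214.2, 300.0], 0.62), ([295.0, 238.1], 0.48)], [([192.6, 222.7], 0.56)]] [0.557  0.1988 0.0036] [[-1.2, -0.2], [0.7, 1.0]]
relay_2 [[([295.5, 235.9], 0.67), ([212.7, 300.3], 0.33)], [([327.7, 231.3], 0.51)]] [ 0.5431 -0.0494  0.001 ] [[-1.2, -0.1], [0.7, 1.1]]
```

```bash
python3 -c "
import cv2,numpy as np
a=cv2.imread('pics/s0.png');b=cv2.imread('pics/t0.png')
print(a.shape);cv2.imwrite('pics/both.png',cv2.resize(np.hstack([a,b]),(800,300)))"
```

```text
(420, 560, 3)
```

```bash
python3 -c "
import cv2,numpy as np
a=cv2.imread('pics/s0.png')[150:340,150:350];b=cv2.imread('pics/t0.png')[130:320,160:360]
cv2.imwrite('pics/both.png',cv2.resize(np.hstack([a,b]),(800,380),interpolation=cv2.INTER_CUBIC))"
```

```text
(no output)
```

View pics/both.png

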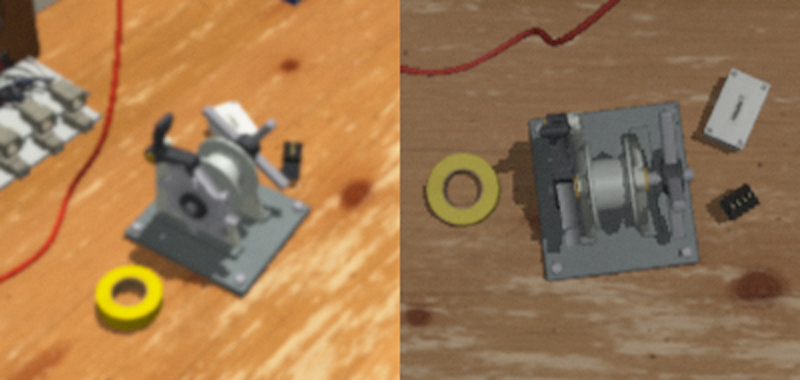

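The view shows the winder with yaw around +0.1. The bar top is at scene pixel (289,211), and the lever is upright at the far left, at top pixel (236,195). Next I fit the winder's pose from the detections plus the base corners, then approach.

```bash
cat >> h.py <<'E'
from scipy.optimize import least_squares
def W(p,q):
    c,s=np.cos(p[2]),np.sin(p[2]); return np.array([p[0]+c*q[0]-s*q[1],p[1]+s*q[0]+c*q[1],q[2]])
def lever(a): t=a-.30; return [.05+.054*np.sin(t),.038,.112+.054*np.cos(t)]
def bar(a): t=a-.52; return [.06*np.sin(t),-.052,.072+.06*np.cos(t)]
def state(p,s):  # joint angles from single-view tip detections
    o={}
    for n,f,r in(('lever_tip',lever,np.linspace(-.1,.6,141)),('bar_tip',bar,np.linspace(-.3,1.2,301))):
        d=spotter.place_of(s,n)
        if d:
            e=[np.linalg.norm(proj(s,W(p,f(x)))-d[0]['xy']) for x in r]; i=int(np.argmin(e)); o[n]=(round(r[i],3),round(e[i],1),round(d[0]['conf'],2))
    return o
E
python3 - <<'E'
from h import *
import json
obs=[]
for i in range(2):
  for c in('scene','top'):
    s=snapshot(c)
    for n,q in(('winder',[0,0,0]),('axle',[0,0,.072]),('pawl_pin',[.05,.038,.112])):
        d=spotter.place_of(s,n)
        if d and d[0]['conf']>.5: obs.append((s,d[0]['xy'],q,1.5))
for (x,y),q in zip([(530,120),(680,102),(697,264),(547,278)],[(.075,.07),(.075,-.07),(-.075,-.07),(-.075,.07)]):
    obs.append((s,[(x-400)/2+160,y/2+130],[*q,.01],.8))
for (x,y),q in zip([(125,235),(310,210),(240,295)],[(.075,.07),(-.075,-.07),(-.075,.07)]):
    pass
f=lambda p:np.concatenate([(proj(s,W(p,q))-u)/w for s,u,q,w in obs])
r=least_squares(f,[.556,.062,.1],loss='soft_l1');p=r.x
print(p.round(4)); print(f(p).reshape(-1,2).round(1).tolist())
json.dump(p.tolist(),open('p.json','w'))
for c in('scene','top'): print(c,state(p,snapshot(c)))
arm.grab()
q=W(p,[-.03,.038,.26]); 
arm.move_pose(q.tolist(),[np.pi,0,p[2]])
print(telemetry.read_tcp_pos(),telemetry.read_eef_rot(),telemetry.read_joints(),telemetry.read_clock())
a=snapshot('scene');b=snapshot('top');
print(state(p,a),state(p,b))
for s,n in((a,'a'),(b,'b')):
    im=cv2.cvtColor(s['pixels'],cv2.COLOR_RGB2BGR)
    k=4
    im=im[140:320,150:350] if n=='a' else im[140:320,160:360]; o=np.array([150,140] if n=='a' else [160,140])
    im=cv2.resize(im,None,fx=2,fy=2,interpolation=cv2.INTER_CUBIC)
    for Q in[W(p,[x,y,.01]) for x in(-.075,.075) for y in(-.07,.07)]+[W(p,lever(0)),W(p,bar(0)),W(p,[.05,.038,.112])]:
        cv2.circle(im,tuple(int(v) for v in ((proj(s,Q)-o)*2)),2,(0,0,255),-1)
    if n=='a': A=im
cv2.imwrite('pics/fit.png',np.hstack([A,im]))
E
```

```text
[0.5553 0.0643 0.1114]
[[-1.1, 1.3], [0.4, 0.3], [0.2, 0.1], [2.9, -0.3], [0.2, -0.2], [0.6, -0.5], [-1.3, 3.0], [-0.2, 0.2], [1.0, 1.9], [0.7, 0.9], [-0.2, -0.8], [0.8, 1.8], [-0.7, -2.0], [0.3, -0.6], [0.9, 0.0], [-1.7, 1.3]]
scene {'lever_tip': (np.float64(-0.01), np.float64(0.9), 0.57), 'bar_tip': (np.float64(-0.05), np.float64(0.2), 0.66)}
top {'lever_tip': (np.float64(-0.005), np.float64(1.4), 0.89), 'bar_tip': (np.float64(-0.085), np.float64(2.1), 0.55)}
[0.52144745 0.0981537  0.25992301] [3.14151982e+00 7.09083412e-05 1.10649176e-01] [ 6.15760878e-02  3.10093398e-01  1.72828565e+00 -8.53923750e-05
  1.10328086e+00  1.52176172e+00] 6.0833
{'lever_tip': (np.float64(0.0), np.float64(0.5), 0.57), 'bar_tip': (np.float64(-0.115), np.float64(0.1), 0.8)} {}
```

View pics/fit.png

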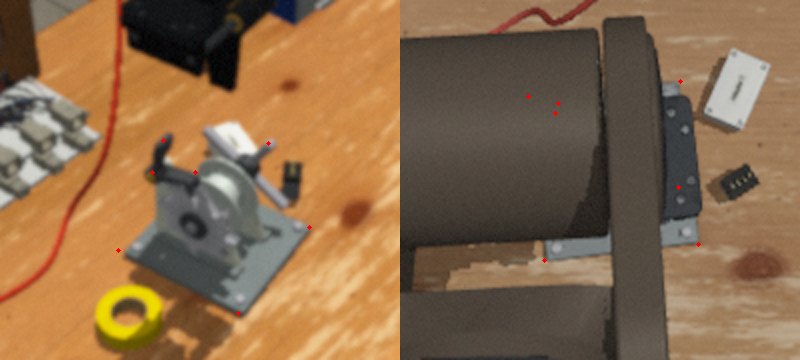

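The fit agrees with both views to within a few mm: lever dot at (163,140), bar dot at (268,143). The pawl is at about 0 and the wheel at about -0.1. Next I push the lever.

```bash
cat >> h.py <<'E'
import json
p=json.load(open('p.json'))
def L(x,y,z,v=.1,c=None):
    r=arm.servo_line(W(p,[x,y,z]).tolist(),velocity=v,contact_N=c)
    t=telemetry.read_tcp_pos(); cs,sn=np.cos(p[2]),np.sin(p[2]);d=np.array(t[:2])-p[:2]
    print('hit' if r else '-',np.round([cs*d[0]+sn*d[1],-sn*d[0]+cs*d[1],t[2]],4),'F',np.round(telemetry.read_ft_force(),1)); return r
E
python3 - <<'E'
from h import *
L(-.012,.038,.20,.15)
L(-.012,.038,.146,.1,5)
L(.047,.038,.146,.04,6)
s=snapshot('scene');save(s,'l1.png');print(state(p,s))
L(.02,.038,.147,.1)
s=snapshot('scene');print(state(p,s),telemetry.read_clock())
im=cv2.imread('pics/l1.png')[140:320,150:350];cv2.imwrite('pics/l1c.png',cv2.resize(im,None,fx=3,fy=3,interpolation=cv2.INTER_CUBIC))
E
```

```text
- [-0.0119  0.038   0.2003] F [-0.2  0.2  1.1]
- [-0.0117  0.038   0.1466] F [0.2 0.7 0.2]
hit [0.0419 0.0381 0.1453] F [-3.1 -0.4  3. ]
{'lever_tip': (np.float64(0.37), np.float64(0.6), 0.8), 'bar_tip': (np.float64(-0.01), np.float64(0.2), 0.69)}
- [0.0204 0.038  0.1472] F [ 0.6 -0.  -0. ]
{'bar_tip': (np.float64(-0.045), np.float64(0.8), 0.56)} 9.5583
```

View pics/l1c.png

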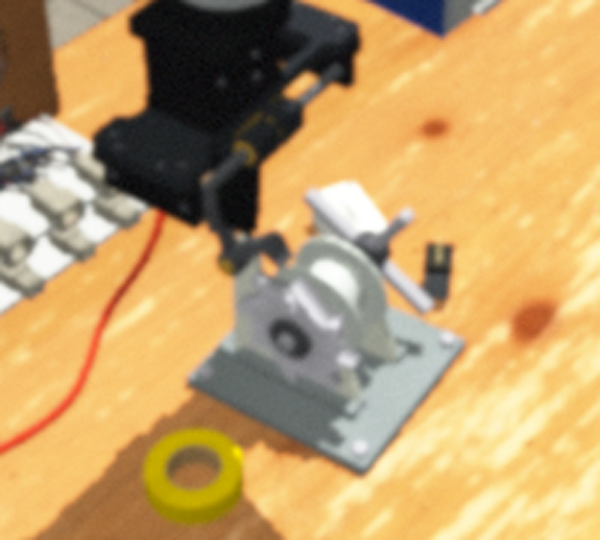

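The lever (215,210) now leans away and the pawl arm is visibly raised. I'll push it once more towards its stop, then go over the bar and look.

```bash
python3 - <<'E'
from h import *
L(.049,.038,.147,.03,8)
s=snapshot('scene');print(state(p,s))
L(.02,.038,.148,.1)
L(-.03,.038,.20,.15)
L(-.058,-.053,.20,.15)
s=snapshot('scene');print(state(p,s),telemetry.read_clock());save(s,'l2.png')
s=snapshot('top');print(state(p,s))
im=cv2.imread('pics/l2.png')[160:300,190:330];cv2.imwrite('pics/l2c.png',cv2.resize(im,None,fx=4,fy=4,interpolation=cv2.INTER_CUBIC))
E
```

```text
hit [0.0422 0.0381 0.1464] F [-4.2 -1.1  3.6]
{'lever_tip': (np.float64(0.42), np.float64(0.3), 0.84), 'bar_tip': (np.float64(0.0), np.float64(1.8), 0.91)}
- [0.0204 0.038  0.1482] F [ 0.4 -0.5 -1. ]
- [-0.0295  0.0379  0.1998] F [-0.4  0.1 -0.2]
- [-0.0578 -0.0528  0.1998] F [0.6 0.1 0.5]
{'lever_tip': (np.float64(0.45), np.float64(3.1), 0.64), 'bar_tip': (np.float64(0.01), np.float64(2.0), 0.96)} 12.4
{'lever_tip': (np.float64(0.54), np.float64(3.4), 0.73), 'bar_tip': (np.float64(0.57), np.float64(107.3), 0.31)}
```

View pics/l2c.png

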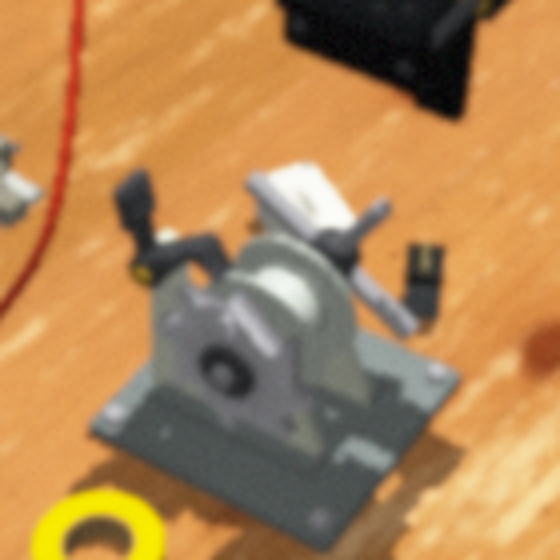

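The lever (135,200 in this crop) leans away and the pawl is up at its stop: both pushes ended at the same x, about 2.5 mm short of the model. I'll allow for that offset and push the bar.

```bash
python3 - <<'E'
from h import *
L(-.066,-.053,.20,.15)
L(-.066,-.053,.108,.1,5)
L(-.0120,-.053,.108,.04,8)
s=snapshot('scene');print(state(p,s))
L(-.035,-.053,.109,.1)
L(-.06,-.053,.20,.15)
s=snapshot('scene');print(state(p,s),telemetry.read_clock());save(s,'b2.png')
im=cv2.imread('pics/b2.png')[160:300,190:330];cv2.imwrite('pics/b2c.png',cv2.resize(im,None,fx=4,fy=4,interpolation=cv2.INTER_CUBIC))
E
```

```text
- [-0.0663 -0.0528  0.2001] F [ 1.2 -0.2 -0.2]
- [-0.0657 -0.0531  0.1084] F [-0.3 -0.1  0.7]
- [-0.012 -0.053  0.108] F [-0.2 -0.4  0.3]
{'lever_tip': (np.float64(0.425), np.float64(2.4), 0.88), 'bar_tip': (np.float64(-0.3), np.float64(51.9), 0.62)}
- [-0.0347 -0.0531  0.1093] F [ 0.3  0.5 -0.4]
- [-0.06   -0.053   0.1994] F [ 1.  -0.2 -0.1]
{'lever_tip': (np.float64(0.435), np.float64(1.0), 0.96), 'bar_tip': (np.float64(0.675), np.float64(1.4), 0.67)} 16.825
```

View pics/b2c.png

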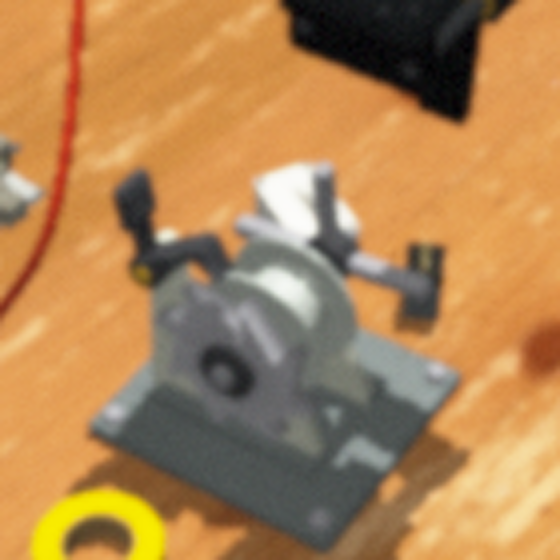

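The wheel is now at about 0.68, with the upper bar tip at (322,170), and the pawl is still up. Next I push the lever back from the far side.

```bash
python3 - <<'E'
from h import *
L(-.03,.038,.215,.15)
L(.10,.038,.215,.15)
L(.10,.038,.146,.1,5)
L(.043,.038,.146,.03,7)
s=snapshot('scene');print(state(p,s))
L(.08,.038,.147,.1)
L(.10,.038,.22,.15)
L(-.06,.02,.26,.2)
s=snapshot('scene');print(state(p,s),telemetry.read_clock());save(s,'c2.png')
im=cv2.imread('pics/c2.png')[160:300,190:330];cv2.imwrite('pics/c2c.png',cv2.resize(im,None,fx=4,fy=4,interpolation=cv2.INTER_CUBIC))
E
```

```text
- [-0.0303  0.0376  0.2147] F [ 0.1 -0.2  0.2]
- [0.0994 0.0378 0.215 ] F [-0.1  0.7 -0.2]
- [0.1003 0.038  0.1466] F [-0.2  0.4  0.2]
hit [0.0536 0.038  0.1463] F [ 2.5 -0.8  2.1]
{'lever_tip': (np.float64(-0.1), np.float64(3.0), 0.76), 'bar_tip': (np.float64(0.68), np.float64(0.1), 0.59)}
- [0.0793 0.038  0.1463] F [-0.5 -0.6  0.5]
- [0.0992 0.038  0.2192] F [-0.2  0.3 -0.8]
- [-0.0593  0.02    0.2596] F [ 0.3 -0.6  0.2]
{'lever_tip': (np.float64(-0.09), np.float64(2.4), 0.84), 'bar_tip': (np.float64(0.67), np.float64(1.1), 0.79)} 23.25
```

View pics/c2c.png

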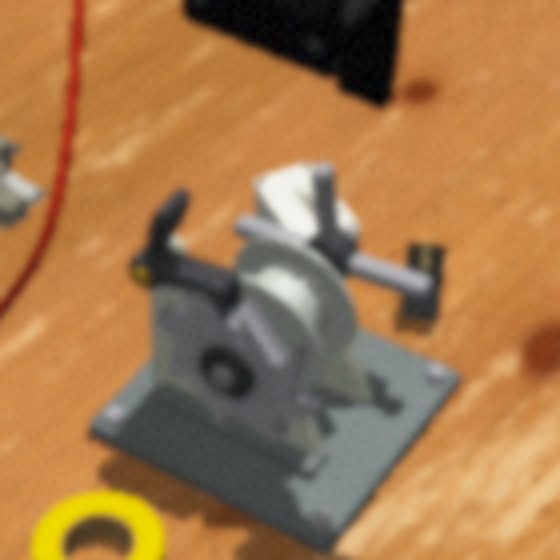

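The pawl is down: the lever top is at (180,195), leaning towards the robot, and it stopped hard where the model puts pawl angle 0. The wheel is at about 0.67, the base hasn't moved, and the hand is clear.

```bash
python3 -c "
from h import *
print(arm.close_job())"
```

```text
the job is handed in; nothing more can be done
None
```

The job is handed in: I lifted the pawl, pushed the wheel back one notch (to about 0.67 rad by camera) and pushed the pawl down into the next notch. The winder looks unmoved, the hand is clear, and the clock read 23 s at the last check.

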